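# Clamp the thin steel dosing cup in the ratchet bench clamp and keep the pressure on

### The arm

A 6-joint arm with a two-finger parallel gripper is mounted at the origin on a cart in front of the work surface, level with it; the furniture and walls round the work are solid. World frame = base frame: x ahead of the robot, y to its left, z up, the work surface at z = 0. Lengths are in m, angles in rad, forces in N, time in s.
With the tool pointing down it reaches from about 0.425 to 1.125 m from the base axis. Payload 14.9 kg.
Tool frame: the origin (TCP) lies on the centre line of the jaws, within the pads' length; the fingertips stand 22 mm ahead of it and the grasp point (between the pads) lies 3 mm ahead of it; z points along the fingers, y is the line along which they close (so a half turn about z gives the same grasp; the last joint's range is limited). The gripper opens to 91 mm and grips with 3 to 60 N. Pads are 32 mm wide; open, the fingers measure 118 mm over their backs; the gripper's body (76 mm by 178 mm) begins 60 mm behind the grasp point.
Start: joints at [-1.242, 0.379, 1.734, -0, 1.028, -0.033], TCP at [0.248, -0.655, 0.236] pointing down, gripper open.
Joint ranges: [-2.77, 2.77], [-0.74, 2.19], [0, 2.66], [-1.06, 4.2], [0.31, 2.87], [-3.08, 3.08]. Speed limits (rad/s): [1.89, 1.89, 2.39, 3.14, 3.14, 3.14].

### API

Orientations are given as a unit quaternion [x, y, z, w].
In Python, from bench import * gives the robot as it stands.
- The arm moves only by the shell command python3 -m jog 'ROWS' [FORCE]. ROWS is JSON, one flat list of numbers, 7 for each row, row after row: the closure, from 0 (fully open) to 1 (shut), then the shift along the world's x, y, z in mm, then the turn, a rotation vector about the world's x, y, z in degrees. In form: [jaw, dx, dy, dz, wx, wy, wz, jaw, dx, dy, dz, wx, wy, wz, ...]. A call has 1 to 10 rows; each row is the pose to reach, as a shift and turn from the pose commanded when the call began; what a row does not reach only later rows make up. A row lasts 1/10 s, in which the tool goes at most 50 mm and 8.59 degrees, less where a joint would pass 70% of its speed; a pose out of reach is approached as far as the arm can. A call with a gripper value outside its range is refused whole. The fingers move at their own pace and stop on an object; FORCE is the grip in N (left out, the last holds). Time passes only in rows, so rows that repeat a pose let the fingers close. It gives the time, the measured TCP pose, the force, the opening and the grip force at its end, in the units of the state.
- observe(): the state, without advancing time (a new reading comes with each control period).
- camera(name): name is "scene" or "top" or "wrist"; returns a dict with "color" (480x640x3 uint8, red, green, blue), "range_z" (480x640 float32, m along the optical axis (not along the pixel's ray), 0 where there is no reading), "K" (3x3 intrinsics, pixels), "k1" (the pictures are not rectified: a ray, as slopes to the right and down, at radius r is drawn at 1 + k1 r^2 times it, then the intrinsics apply), "pose" (4x4, takes a point from camera to world coordinates); the wrist camera has in their place "tool_from_camera" (4x4, takes a point from camera to tool coordinates, whose origin is the TCP and whose axes are the flange's). Camera axes: x right, y down, z forward; pixel columns grow to the right and rows downward; lengths in m; the calibration is good to about 2 mm. A picture is of the moment at which its call begins: read the wrist's pose just before it.
- hand_in(): hands the job in; it is judged then, once.
The state is a dict: "time": time; "joint_pos": joint angles; "dq": joint speeds; "tau": joint torques, N m; "tool_pos": TCP position; "eef_rot": TCP orientation; "wrist_force": force on the tool from outside, world axes, zero at the start; "torque": the same for the moment, N m; "opening": finger opening in m; "gripper_force": force on a finger pad.
Only numpy, scipy, OpenCV 4.12 (cv2) and the standard library are available. Lean on these libraries where they do the work, as an engineer would, in place of code of your own. Each camera call takes 0.05 s, during which the arm holds its last target. There are 200 camera calls.

### The job

The thin steel dosing cup stands in the blue bench clamp to be held still while its rim is filed. Slide the red transport lock away from the pump lever fully home to its end stop before working the pump; then pump the lever by its black upright grip until the orange spring pad presses the cup firmly into the V of the fixed jaw, with the pad sunk about half-way into its spring travel; never crush the cup, and do not push the cup or the moving jaw by hand. Finish while still holding the lever under pressure by its grip (the clamp slackens if it is let go), and leave the sugar pot alone.

Things in the scene. Friction and masses are not known exactly. Their poses are not given: they have to be found in the camera images.
- clamp: Blue ratchet bench clamp bolted to the worktop, 180 x 325 mm, base plate 10 mm thick. Origin: on the worktop under the middle of the clamping line. y axis: along the clamping line from the fixed V jaw (y = -135 mm) to the toothed rack and pump (y = +100 mm); x: from the pump grip's side towards the lock; z up. Its place and yaw (up to 0.25 rad) vary.
- lever_hinge (a point): Vertical pivot axis of the pump lever, 50 mm above the worktop, at (35, 100) mm in the clamp's x, y.
- pump_grip_centre (a point): Centre of the grasping length of the black upright round grip at the end of the pump lever, 84 mm above the worktop; 22 mm diameter, 52 mm tall (54 to 106 mm above the worktop), 95 mm from the pivot. The lever arm under it is a flat steel bar at 46 to 54 mm.
- lever: The steel pump lever with its black grip; origin on its pivot. Moved forward it drives the jaw through a pawl, 1 mm of jaw for 2.7 mm of grip, after up to 6 mm (jaw side) of idle travel; moved back it leaves the jaw in place. A full stroke gives 18 to 26 mm of jaw, so several are needed. The pad's force divided by 2.7 is felt at the grip.
- lever_swing (a joint): Swing of the pump lever, rad: 0 at rest, 0.76 end of stroke. It grows counter-clockwise seen from above: the grip moves on an arc of radius 95 mm towards the clamp's -y (fixed jaw). At 0 the arm points 0.38 rad to the +y side of the clamp's -x, at 0.38 straight to -x. A return spring (1.3 N at the grip at rest, 2.2 N at the end) brings it back. Locked, it moves under 0.1 rad.
- jaw_travel (a joint): Travel of the moving jaw towards the fixed jaw, m, 0 to 0.090; starts between 0.010 and 0.035. A brake holds it against about 3 N only: with more pad pressure than that it slips back when the lever is let go. The face of the free pad lies at y = 0 minus this value in the clamp frame.
- pad_sink (a joint): How far the orange spring pad is sunk into the moving jaw, m: 0 free, 0.014 at the bottom. 2 N per mm, so half-way (0.007) is 14 N.
- pad: Orange pad on the front of the moving jaw, 44 mm wide, 34 mm high, 8 mm thick; its centre is 37 mm above the worktop; origin at the middle of its face, at worktop level.
- fixed_jaw: Fixed V jaw with black rubber faces at the -y end of the clamp, its top 58 mm above the worktop; origin under the apex of the V, on the base plate.
- seat (a point): Where the cup's centre lies when it sits in the V of the fixed jaw, at (0, -101) mm in the clamp's x, y, 36 mm above the worktop.
- cup_centre (a point): Centre of the thin steel dosing cup, 59 mm diameter, 52 mm tall, open at the top, standing on the clamp's base plate (centre 36 mm above the worktop) between the orange pad and the V jaw, up to 15 mm from its seat. z axis up.
- cup: The same dosing cup; origin at the centre of its underside.
- lock_slide (a joint): Slide of the transport lock along the clamp's +x, away from the lever's pivot, m: starts at 0 to 0.005 (locked), 0.035 = at the end stop. Friction about 2 N; stays where it is left.
- lock_grip_centre (a point): Grasp point of the red upright fin of the transport lock, 88 mm above the worktop: 22 mm along the clamp's x (the sliding direction), 14 mm thick along its y, top at 105 mm. While locked, the lever's steel tail (top 54 mm above the worktop) lies right beside it on its -y side, so grasp it above that height.
- sugar_centre (a point): Middle of the chrome sugar pot, 66 mm diameter, 67 mm high; a bystander at the right.
- jaw: Blue moving jaw with its steel rack and the pad: block 56 mm wide, 28 mm long along y (its front 24 mm behind the free pad's face), top 60 mm above the worktop. Moved by the pump lever only, not by hand.
Mind the look-alikes: they are no part of the job. Leave any yellow look-alike of the cup alone.

How it is judged:
On the way, in this order (a step that is already met when the one before it is completed fails the run):
1. the transport lock is slid to its end stop (value of joint lock_slide above 0.031 m), for 0.2 s.
2. the jaw has been pumped forward until the pad bears on the cup (value of joint pad_sink above 0.001 m and contact force between pad and cup above 1 N), for 0.1 s.
At the end, for the whole second after the job is handed in: Lock within 4 mm of its end stop; fingers still on the pump grip, lever still; pad sunk 3.5 to 11.5 mm of 14 and pressing the cup with 5 to 26 N; cup upright (0.12 rad) on the base plate, within 6 mm of its seat and pressed against the fixed jaw (value of joint lock_slide above 0.031 m and value of joint pad_sink between 0.0035 and 0.0115 m and contact force between pad and cup between 5 and 26 N and contact force between fixed_jaw and cup above 4 N and horizontal distance between cup_centre and seat below 0.006 m and angle between cup_centre's own z axis and vertical below 0.12 rad and height (world z) of cup_centre below 0.042 m and contact force between the fingers and lever above 1 N and velocity of joint lever_swing between -0.05 and 0.05 rad/s and linear speed of cup below 0.02 m/s); the arm keeps its last pose, push and grip.
It fails at once if the cup is crushed (pad force over 34 N) (contact force between pad and cup above 34 N).
It fails at once if the cup is pushed by hand (contact force between any of the arm, the fingers and cup above 2 N).
It fails at once if the moving jaw is pushed by hand (contact force between any of the fingers, the arm and jaw above 2 N).
It fails at once if the sugar pot is moved (distance of sugar_centre from where it was at the start of the episode above 0.03 m).
It fails at once if the pump lever is forced past the lock (value of joint lever_swing above 0.25 rad and value of joint lock_slide below 0.01 m).
It also fails if it takes over 72 s, if anything falls off the work surface, if the arm or the gripper's body presses on something with over 40 N, if the wrist force passes 120 N, or if a joint passes its speed limit or range.

## Working session

There is one attempt and no reset: what is moved stays moved. The work goes in short steps, Python scripts to look and compute and a shell command to move; the robot and the scene stay as the last step left them, time stands still between calls to the robot, and variables do not carry over. Pictures are saved under pics/ and viewed, at most 10 in all, crops included, and the job is handed in when it is done.

```bash
ls; mkdir -p pics; cat > h.py <<'E'
from bench import *
import numpy as np, cv2
from scipy.spatial.transform import Rotation as R
def pts(c,T=None):
    """world xyz per pixel"""
    K=c["K"];h,w=c["range_z"].shape
    u,v=np.meshgrid(np.arange(w),np.arange(h))
    xd=(u-K[0,2])/K[0,0];yd=(v-K[1,2])/K[1,1]
    x,y=xd.copy(),yd.copy()
    for _ in range(8):
        s=1+c["k1"]*(x*x+y*y);x,y=xd/s,yd/s
    z=c["range_z"]
    P=np.stack([x*z,y*z,z],-1)
    T=c["pose"] if T is None else T
    return P@T[:3,:3].T+T[:3,3]
def save(c,n): cv2.imwrite("pics/"+n+".png",c["color"][:,:,::-1])
E
python3 - <<'E'
from h import *
s=observe();print(s)
for n in("top","scene"):
    c=camera(n);save(c,n);np.savez("/tmp/"+n,**c);print(c["pose"],c["K"],c["k1"])
E
```

```text
pics
{'time': 0.0, 'joint_pos': array([-1.24233130e+00,  3.79425616e-01,  1.73478181e+00, -6.18706741e-06,
        1.02848737e+00, -3.33148133e-02]), 'dq': array([-0.00149058,  0.00044223,  0.00129431,  0.00081699,  0.00042599,
        0.00213831]), 'tau': array([-8.13912866e-04, -7.63736844e+01, -4.34370410e+01,  6.50118990e-02,
        4.24973282e-02, -7.23471203e-05]), 'tool_pos': array([ 0.24762101, -0.6543409 ,  0.2352758 ]), 'eef_rot': array([ 9.83683544e-01,  1.79906590e-01, -8.36496154e-05, -5.44692473e-04]), 'wrist_force': array([-0.12360707,  0.00417048,  0.51131085]), 'torque': array([ 0.00808974, -0.02628224,  0.0029424 ]), 'gripper_force': 0.0, 'opening': 0.0912087299784202}
[[ 6.74646337e-03 -9.85899937e-01  1.67199880e-01  3.20855900e-01]
 [-9.99977241e-01 -6.65943063e-03  1.08120646e-03 -1.37106105e-01]
 [ 4.74946263e-05 -1.67203369e-01 -9.85922427e-01  1.29477842e+00]
 [ 0.00000000e+00  0.00000000e+00  0.00000000e+00  1.00000000e+00]] [[554.48756033   0.         321.69245714]
 [  0.         554.48756033 244.31875747]
 [  0.           0.           1.        ]] -0.033297284186839665
[[-0.85631828 -0.34142534  0.38748901 -0.03422553]
 [-0.51631898  0.54917343 -0.65713259  0.82973731]
 [ 0.01156305 -0.76278259 -0.64655164  0.99849231]
 [ 0.          0.          0.          1.        ]] [[610.61470378   0.         315.30517933]
 [  0.         610.61470378 237.20074   ]
 [  0.           0.           1.        ]] -0.04851699796232573
```

View pics/top.png

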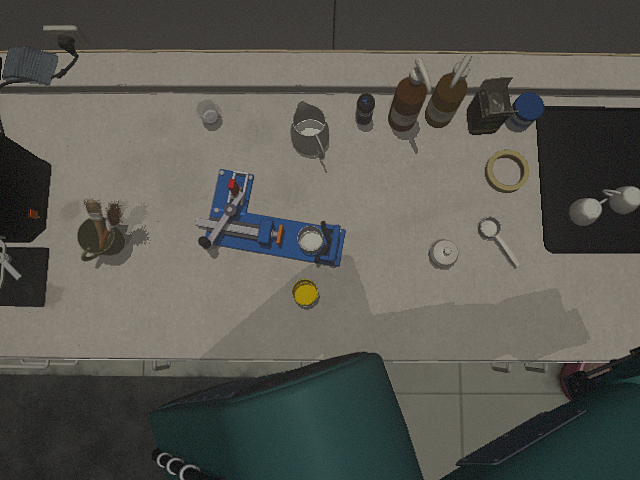

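View pics/scene.png

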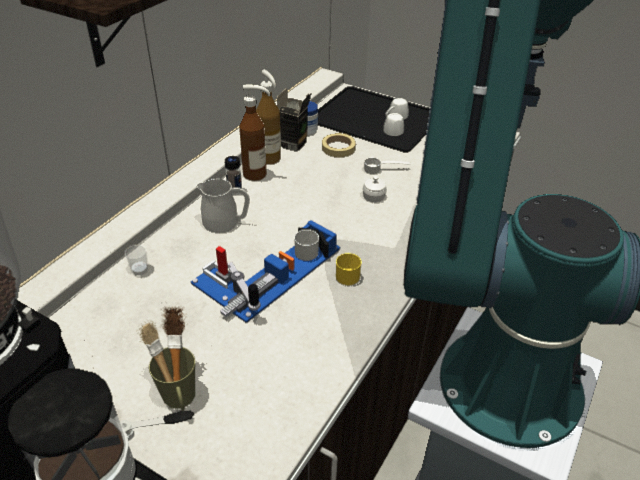

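The top view shows the clamp: red fin at about (234,184), black grip (205,241), pad (280,233), cup (311,239), V jaw (328,243). The yellow look-alike is at (306,293) and the sugar pot at (445,252). The scene view agrees.

```bash
cat > m.py <<'E'
from h import *
for n in("top","scene"):
    c=dict(np.load("/tmp/"+n+".npz"));P=pts(c)
    hsv=cv2.cvtColor(c["color"],cv2.COLOR_RGB2HSV).astype(int);H,S,V=hsv[...,0],hsv[...,1],hsv[...,2]
    box=(P[...,0]>.3)&(P[...,0]<.75)&(P[...,1]>-.25)&(P[...,1]<.2)&(c["range_z"]>0)
    def rep(name,m):
        q=P[m&box]
        if len(q): print(n,name,len(q),q.mean(0).round(4),q.min(0).round(3),q.max(0).round(3))
        return q
    blue=(H>100)&(H<125)&(S>150)
    red=((H<4)|(H>176))&(S>150)
    org=(H>6)&(H<17)&(S>150)
    r=rep("red",red);rep("redtop",red&(P[...,2]>.09))
    rep("orange",org)
    g=rep("griptop",(V<60)&(P[...,2]>.095)&(P[...,2]<.112)&(S<90))
    yl=rep("yellow",(H>22)&(H<32)&(S>150))
    b=rep("plate",blue&(P[...,2]<.02)&(P[...,2]>.002))
    rect=cv2.minAreaRect((b[:,:2]*1000).astype(np.float32));print(rect)
    # cup rim
    rep("cuprim",(S<60)&(P[...,2]>.055)&(P[...,2]<.068)&(P[...,1]<-.08)&(P[...,1]>-.18)&(P[...,0]>.42))
    # blocks
    q=rep("jawtop",blue&(P[...,2]>.052)&(P[...,2]<.066))
E
python3 m.py
```

```text
top red 48 [0.6592 0.0664 0.1042] [0.65  0.06  0.099] [0.67  0.074 0.11 ]
top redtop 48 [0.6592 0.0664 0.1042] [0.65  0.06  0.099] [0.67  0.074 0.11 ]
top orange 67 [ 0.5555 -0.0391  0.0516] [ 0.534 -0.045  0.035] [ 0.576 -0.034  0.061]
top griptop 75 [0.5392 0.1147 0.1038] [ 0.519 -0.13   0.095] [0.749 0.133 0.112]
top yellow 447 [ 0.4249 -0.0979  0.0091] [ 0.396 -0.126 -0.003] [ 0.453 -0.07   0.056]
top plate 1371 [ 0.5785 -0.0057  0.0098] [ 0.49  -0.188  0.002] [0.722 0.138 0.018]
((602.0687255859375, -31.929946899414062), (323.6533508300781, 181.09976196289062), 78.65856170654297)
top cuprim 115 [ 0.5525 -0.1237  0.0593] [ 0.493 -0.177  0.055] [ 0.742 -0.082  0.068]
top jawtop 213 [ 0.5503 -0.0637  0.0588] [ 0.499 -0.175  0.052] [0.586 0.009 0.066]
scene red 214 [0.654  0.0718 0.0758] [0.52  0.061 0.038] [0.67  0.136 0.11 ]
scene redtop 72 [0.6546 0.0709 0.1006] [0.52  0.061 0.09 ] [0.668 0.131 0.11 ]
scene orange 102 [ 0.5518 -0.0361  0.0471] [ 0.534 -0.047  0.024] [ 0.576 -0.03   0.058]
scene griptop 65 [0.5277 0.1284 0.1037] [0.518 0.116 0.096] [0.536 0.139 0.11 ]
scene yellow 631 [ 0.4242 -0.0978  0.0307] [ 0.394 -0.131  0.001] [0.524 0.133 0.093]
scene plate 1880 [0.5803 0.0299 0.0103] [ 0.489 -0.174  0.003] [0.719 0.144 0.02 ]
((604.0170288085938, -29.430633544921875), (321.5045166015625, 186.60792541503906), 80.61788940429688)
scene cuprim 189 [ 0.562  -0.1194  0.0593] [ 0.492 -0.175  0.055] [ 0.746 -0.08   0.068]
scene jawtop 416 [ 0.5463 -0.071   0.0582] [ 0.492 -0.175  0.052] [0.586 0.014 0.064]
```

```bash
python3 -m jog '[0,41,72,1,0,0,6, 0,82,144,2,0,0,12, 0,123,216,3,0,0,18, 0,164,288,4,0,0,24, 0,205,360,5,0,0,30, 0,230,403,5,0,0,36, 0,255,446,5,0,0,42, 0,280,490,5,0,0,48, 0,305,534,5,0,0,54, 0,330,578,5,0,0,58]'; python3 -c "
from h import *
s=observe();print(s['time'],s['tool_pos'],R.from_quat(s['eef_rot']).as_matrix()[:,1])"
```

```text
time: 1.1
tool_pos: [0.4962, -0.2185, 0.2404]
eef_rot: [0.772, 0.636, -0.0, 0.0]
wrist_force: [0.6, -0.0, 0.5]
opening: 0.0915
gripper_force: 0.0
1.1 [ 0.49619693 -0.21853555  0.24041342] [ 9.81503464e-01 -1.91444376e-01  2.68523697e-05]
```

```bash
python3 -m jog '[0,125,265,40,0,0,0, 0,125,265,40,0,0,0, 0,125,265,40,0,0,0, 0,125,265,40,0,0,0, 0,125,265,40,0,0,0, 0,125,265,40,0,0,0, 0,125,265,40,0,0,0, 0,125,265,40,0,0,0]'; cat > w.py <<'E'
from h import *
import sys
def wrist(n):
    s=observe();c=camera("wrist");T=np.eye(4);T[:3,:3]=R.from_quat(s['eef_rot']).as_matrix();T[:3,3]=s['tool_pos']
    save(c,n);P=pts(c,T@c["tool_from_camera"]);np.savez("/tmp/"+n,P=P,color=c["color"],rz=c["range_z"]);return s,c,P
if __name__=="__main__":
    s,c,P=wrist(sys.argv[1]);print(s['time'],s['tool_pos'],c["tool_from_camera"].round(3),c["K"][0,0])
E
python3 w.py w1
```

```text
time: 1.9
tool_pos: [0.6205, 0.0452, 0.28]
eef_rot: [0.773, 0.635, -0.0, -0.0]
wrist_force: [0.2, -1.3, -0.5]
opening: 0.0913
gripper_force: 0.0
1.9 [0.62052796 0.04524533 0.27999353] [[ 0.001 -0.965 -0.264  0.076]
 [ 1.     0.     0.    -0.001]
 [-0.    -0.264  0.965 -0.148]
 [ 0.     0.     0.     1.   ]] 392.5293745362206
```

View pics/w1.png

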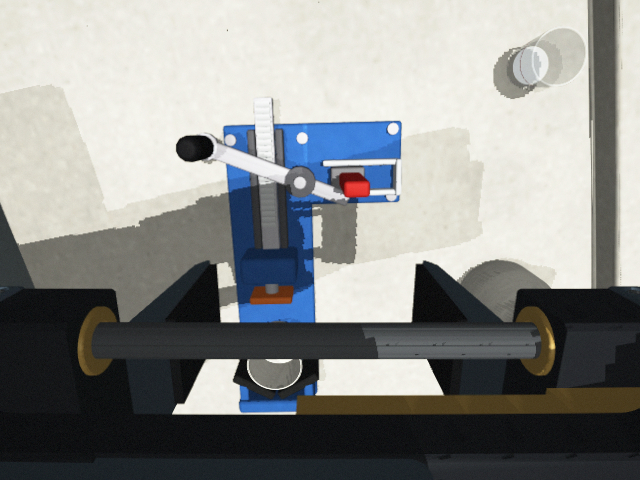

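The wrist view shows the fin top at (353,185), hub at (300,181), grip top at about (193,148), the jaw and pad at (270,295), and the cup at (275,370).

```bash
cat > m2.py <<'E'
from h import *
d=np.load("/tmp/w1.npz");P=d["P"];C=d["color"]
hsv=cv2.cvtColor(C,cv2.COLOR_RGB2HSV).astype(int);H,S,V=hsv[...,0],hsv[...,1],hsv[...,2]
Z=P[...,2];u,v=np.meshgrid(range(640),range(480))
def rep(n,m):
    q=P[m];print(n,len(q),np.median(q,0).round(4),((q.min(0)+q.max(0))/2).round(4),np.ptp(q,axis=0).round(3));return q
win=lambda a,b,c,e:(u>a)&(u<b)&(v>c)&(v<e)
rep("fin",((H<5)|(H>175))&(S>150)&(Z>.1)&win(320,400,150,220))
rep("grip",(V<70)&(Z>.1)&(Z<.112)&win(160,225,120,175))
rep("hub",(Z>.05)&win(294,306,176,187))
rep("orange",(H>4)&(H<18)&(S>150)&(Z>.048)&win(230,310,280,310))
b=(H>100)&(H<130)&(S>120)&(Z<.016)&(Z>.003)&win(200,420,100,420)
q=rep("plate",b);r=cv2.minAreaRect((q[:,:2]*1000).astype(np.float32));print(r)
# cup rim ring z~.062
m=(abs(Z-.062)<.006)&win(235,315,340,392)&(S<60)
q=rep("cup",m)
E
python3 m2.py
```

```text
fin 429 [0.6584 0.0692 0.1039] [0.6521 0.0903 0.2641] [0.035 0.059 0.328]
grip 483 [0.5312 0.1269 0.1047] [0.5301 0.1272 0.1037] [0.02  0.02  0.007]
hub 110 [0.6112 0.0782 0.0581] [0.6202 0.0962 0.2404] [0.029 0.047 0.375]
orange 343 [ 0.5561 -0.0354  0.0527] [0.5846 0.0387 0.238 ] [0.1   0.162 0.38 ]
plate 11801 [0.6013 0.0658 0.0092] [ 0.6134 -0.0221  0.0102] [0.216 0.331 0.011]
((605.15087890625, -29.766387939453125), (321.83056640625, 183.52145385742188), 80.3464584350586)
cup 278 [ 0.5347 -0.1285  0.0599] [ 0.544  -0.1155  0.0593] [0.058 0.043 0.007]
```

```bash
python3 -m jog '[0.5,38,23,-45,0,0,1, 0.5,38,23,-90,0,0,1, 0.5,38,23,-130,0,0,1, 0.5,38,23,-165,0,0,1, 0.5,38,23,-189,0,0,1, 0.5,38,23,-189,0,0,1, 1,38,23,-189,0,0,1, 1,38,23,-189,0,0,1, 1,38,23,-189,0,0,1, 1,38,23,-189,0,0,1]' 30
```

```text
time: 2.95
tool_pos: [0.6594, 0.0674, 0.0931]
eef_rot: [0.768, 0.641, 0.001, 0.001]
wrist_force: [-0.8, -1.8, 7.9]
opening: 0.0219
gripper_force: 30.0
```

```bash
python3 -m jog '[1,5,-0.9,1,0,0,0, 1,10,-1.8,1,0,0,0, 1,15,-2.6,1,0,0,0, 1,20,-3.5,1,0,0,0, 1,25,-4.4,1,0,0,0, 1,29,-5.1,1,0,0,0, 1,32,-5.6,1,0,0,0, 1,34,-6,1,0,0,0, 1,34,-6,1,0,0,0]'
```

```text
time: 3.85
tool_pos: [0.6921, 0.0618, 0.0929]
eef_rot: [0.768, 0.641, -0.001, -0.001]
wrist_force: [-14.3, 1.7, 16.9]
opening: 0.0214
gripper_force: 30.0
```

```bash
python3 -m jog '[1,2,-0.4,2,0,0,0, 1,2,-0.4,2,0,0,0, 1,2,-0.4,2,0,0,0, 1,2,-0.4,2,0,0,0]'; python3 - <<'E'
from w import *
c=camera("top");P=pts(c);hsv=cv2.cvtColor(c["color"],cv2.COLOR_RGB2HSV).astype(int)
print(observe()['wrist_force'],observe()['tool_pos'])
E
```

```text
time: 4.25
tool_pos: [0.6922, 0.0617, 0.0931]
eef_rot: [0.768, 0.641, -0.002, -0.002]
wrist_force: [-14.7, 5.1, 2.4]
opening: 0.0217
gripper_force: 30.0
[-14.690277     4.74362145   2.37616796] [0.69217109 0.0616222  0.09304641]
```

```bash
python3 -m jog '[0.4,-2,0.4,0,0,0,0, 0.4,-2,0.4,0,0,0,0, 0.4,-2,0.4,0,0,0,0, 0.4,-2,0.4,40,0,0,0, 0.4,-2,0.4,75,0,0,6, 0.4,-30,12,75,0,0,14, 0.4,-60,24,75,0,0,22, 0.4,-90,36,75,0,0,30, 0.4,-120,48,75,0,0,38, 0.4,-150,60,75,0,0,46]'; python3 -m jog '[0.3,-14,5,0,0,0,8, 0.3,-14,5,0,0,0,16, 0.3,-14,5,0,0,0,23, 0.3,-14,5,0,0,0,23, 0.3,-14,5,0,0,0,23]'
cat > fin.py <<'E'
from w import *
s=observe();print(s['time'],s['tool_pos'],R.from_quat(s['eef_rot']).as_matrix()[:,1],s['wrist_force'])
c=camera("top");P=pts(c);hsv=cv2.cvtColor(c["color"],cv2.COLOR_RGB2HSV).astype(int);H,S=hsv[...,0],hsv[...,1]
q=P[((H<4)|(H>176))&(S>150)&(P[...,0]>.6)&(P[...,0]<.75)&(abs(P[...,1]-.06)<.05)]
print(len(q),q.mean(0) if len(q) else 0)
E
python3 fin.py
```

```text
time: 5.3
tool_pos: [0.544, 0.1214, 0.1698]
eef_rot: [0.454, 0.891, 0.0, 0.0]
wrist_force: [1.3, -0.2, 0.5]
opening: 0.0545
gripper_force: 0.0
time: 5.8
tool_pos: [0.5311, 0.1261, 0.1696]
eef_rot: [0.271, 0.962, 0.0, 0.0]
wrist_force: [0.3, -0.4, 0.1]
opening: 0.0639
gripper_force: 0.0
5.8 [0.5310665  0.12607694 0.16963432] [5.22371431e-01 8.52717945e-01 4.41303208e-04] [ 0.34555715 -0.44205533  0.07088757]
46 [0.6911892  0.06096877 0.10434077]
```

```bash
python3 -m jog '[0.3,-0.5,1,-40,0,0,0, 0.3,-0.5,1,-70,0,0,0, 0.3,-0.5,1,-79,0,0,0, 0.3,-0.5,1,-79,0,0,0, 1,-0.5,1,-79,0,0,0, 1,-0.5,1,-79,0,0,0, 1,-0.5,1,-79,0,0,0, 1,-0.5,1,-79,0,0,0, 1,-0.5,1,-79,0,0,0]' 25; python3 fin.py
```

```text
time: 6.75
tool_pos: [0.5304, 0.1272, 0.0908]
eef_rot: [0.27, 0.963, 0.0, 0.0]
wrist_force: [0.6, 0.1, -0.7]
opening: 0.0268
gripper_force: 0.0
6.75 [0.53035995 0.12715575 0.09083452] [5.19167923e-01 8.54672132e-01 4.63024738e-04] [ 0.63127759  0.06492282 -0.71345297]
45 [0.69124333 0.0609768  0.10492945]
```

```bash
python3 -m jog '[1,0,0,0,0,0,0, 1,0,0,0,0,0,0, 1,-4,-7.2,0,0,0,5, 1,-7.4,-14.8,0,0,0,10, 1,-10.1,-22.6,0,0,0,15, 1,-12.1,-30.7,0,0,0,20, 1,-13.4,-38.9,0,0,0,25, 1,-14,-47.1,0,0,0,30, 1,-13.8,-55.4,0,0,0,35, 1,-13,-63.6,0,0,0,40]'; cat > o.py <<'E'
from w import *
s=observe();m=R.from_quat(s['eef_rot']).as_matrix();p=s['tool_pos'][:2]-np.array([.6114,.0776])
a=np.degrees(np.arctan2(p[1],p[0]))%360
t=np.array([-np.sin(np.radians(a)),np.cos(np.radians(a))])
print(s['time'],s['tool_pos'].round(4),"r",np.hypot(*p).round(4),"ang",a.round(1),"tooly",np.degrees(np.arctan2(m[1,1],m[0,1])).round(1),"F",s['wrist_force'].round(1),"Ftan",(s['wrist_force'][:2]@t).round(1),"op",s['opening'])
E
cat > jaw.py <<'E'
from o import *
c=camera("top");P=pts(c);hsv=cv2.cvtColor(c["color"],cv2.COLOR_RGB2HSV).astype(int);H,S=hsv[...,0],hsv[...,1]
q=P[(H>6)&(H<17)&(S>150)&(abs(P[...,0]-.545)<.04)&(P[...,1]<.0)&(P[...,1]>-.14)&(P[...,2]>.045)]
O=np.array([.5601,-.0151]);ey=np.array([.1685,.9857])
print("pad",len(q),"y clamp",((q[:,:2]-O)@ey).mean(),((q[:,:2]-O)@ey).min())
E
python3 jaw.py
```

```text
time: 7.8
tool_pos: [0.5162, 0.0633, 0.0905]
eef_rot: [-0.078, 0.997, 0.0, -0.001]
wrist_force: [-7.1, 1.7, 9.7]
opening: 0.0213
gripper_force: 25.0
7.8 [0.5162 0.0633 0.0905] r 0.0963 ang 188.6 tooly 98.9 F [-7.1  1.7  9.7] Ftan -2.7 op 0.021272302169773993
pad 63 y clamp -0.04049095244280348 -0.0436707931778496
```

```bash
python3 -m jog '[1,-1.5,8.2,0.5,0,0,-5, 1,-1.7,16.5,0.5,0,0,-10, 1,-1,24.7,0.5,0,0,-15, 1,0.4,32.9,0.5,0,0,-20, 1,2.6,41,0.5,0,0,-25, 1,5.6,48.8,0.5,0,0,-30, 1,9,56.4,0.5,0,0,-35, 1,13,63.6,0.5,0,0,-40, 1,13,63.6,0.5,0,0,-40]'; python3 o.py
python3 -m jog '[1,-4.2,-7.2,0,0,0,5, 1,-7.8,-14.8,0,0,0,10, 1,-10.7,-22.6,0,0,0,15, 1,-12.9,-30.7,0,0,0,20, 1,-14.3,-38.9,0,0,0,25, 1,-15,-47.1,0,0,0,30, 1,-14.8,-55.4,0,0,0,35, 1,-14,-63.6,0,0,0,40, 1,-14,-63.6,0,0,0,40]'; python3 jaw.py
```

```text
time: 8.75
tool_pos: [0.5294, 0.126, 0.0906]
eef_rot: [0.27, 0.963, -0.002, -0.001]
wrist_force: [-3.7, -17.5, 5.6]
opening: 0.0214
gripper_force: 25.0
8.75 [0.5294 0.126  0.0906] r 0.0952 ang 149.5 tooly 58.7 F [ -3.7 -17.5   5.6] Ftan 16.9 op 0.02143642476595075
time: 9.65
tool_pos: [0.5162, 0.0629, 0.0909]
eef_rot: [-0.076, 0.997, -0.0, 0.0]
wrist_force: [1.6, 0.8, -4.1]
opening: 0.0215
gripper_force: 25.0
9.65 [0.5162 0.0629 0.0909] r 0.0963 ang 188.8 tooly 98.8 F [ 1.6  0.8 -4.1] Ftan -0.6 op 0.021536699241225327
pad 62 y clamp -0.05184922871258108 -0.0551837364955074
```

```bash
python3 - <<'E'
from w import *
c=camera("top");np.savez("/tmp/t2",**c)
cv2.imwrite("pics/t2.png",cv2.resize(c["color"][140:290,170:370,::-1],None,fx=4,fy=4,interpolation=cv2.INTER_CUBIC))
E
```

```text
(no output)
```

View pics/t2.png

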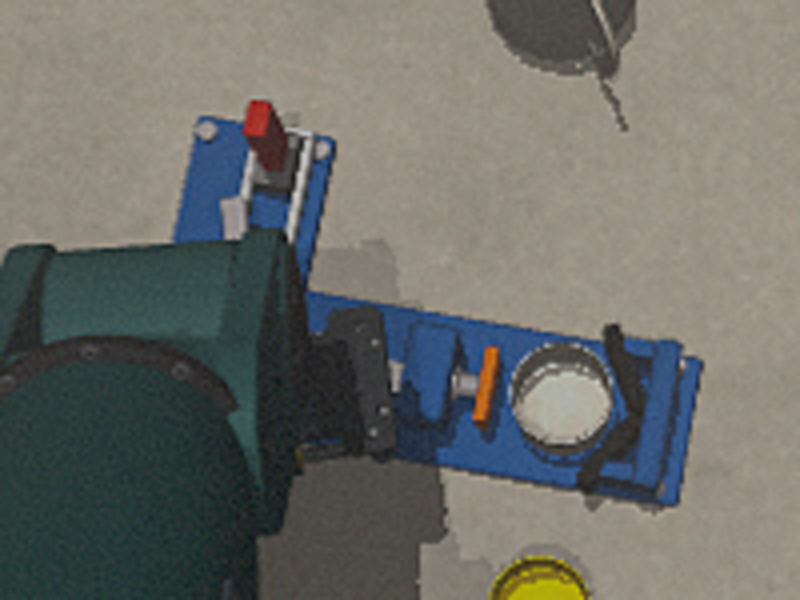

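The crop shows the lock at its outer stop, the pad face about 10 mm short of the cup at (495,387), and the cup centre at (562,395), slightly off the V. Next comes the third stroke, with checks along the way.

```bash
python3 -m jog '[1,-1.1,8.2,0,0,0,-5, 1,-1,16.5,0,0,0,-10, 1,-0.3,24.7,0,0,0,-15, 1,1,32.9,0,0,0,-20, 1,3.2,41,0,0,0,-25, 1,6.2,48.8,0,0,0,-30, 1,9.8,56.4,0,0,0,-35, 1,14,63,0,0,0,-40, 1,14,63,0,0,0,-40]'; python3 o.py
python3 -m jog '[1,-4.2,-7.2,0,0,0,5, 1,-7.8,-14.8,0,0,0,10, 1,-10.7,-22.6,0,0,0,15, 1,-12.9,-30.7,0,0,0,20, 1,-12.9,-30.7,0,0,0,20]'; python3 jaw.py
```

```text
time: 10.65
tool_pos: [0.5294, 0.1259, 0.0907]
eef_rot: [0.271, 0.963, -0.002, -0.001]
wrist_force: [-3.9, -15.5, 4.6]
opening: 0.0214
gripper_force: 25.0
10.65 [0.5294 0.1259 0.0907] r 0.0951 ang 149.5 tooly 58.5 F [ -3.9 -15.5   4.6] Ftan 15.3 op 0.02144606789542512
time: 11.15
tool_pos: [0.5174, 0.0955, 0.0909]
eef_rot: [0.098, 0.995, -0.0, 0.0]
wrist_force: [3.0, -0.7, -6.7]
opening: 0.0214
gripper_force: 25.0
11.15 [0.5174 0.0955 0.0909] r 0.0957 ang 169.2 tooly 78.8 F [ 3.  -0.7 -6.7] Ftan 0.2 op 0.021437237086663015
pad 61 y clamp -0.053460807635684275 -0.05719837504077179
```

```bash
python3 -m jog '[1,-1.4,-8.2,0,0,0,5, 1,-2.1,-16.4,0,0,0,10, 1,-2.1,-16.4,0,0,0,10]'; python3 jaw.py; python3 -m jog '[1,0.2,-8.3,0,0,0,5, 1,1,-16.5,0,0,0,10, 1,1,-16.5,0,0,0,10]'; python3 jaw.py
```

```text
time: 11.5
tool_pos: [0.5154, 0.0793, 0.0909]
eef_rot: [0.011, 1.0, 0.0, 0.0]
wrist_force: [4.3, -0.2, -7.2]
opening: 0.0211
gripper_force: 25.0
11.5 [0.5154 0.0793 0.0909] r 0.096 ang 179.0 tooly 88.8 F [ 4.3 -0.2 -7.2] Ftan 0.1 op 0.021105630117823522
pad 62 y clamp -0.058304072639522524 -0.06191909114208509
time: 11.85
tool_pos: [0.5163, 0.0629, 0.0909]
eef_rot: [-0.076, 0.997, 0.0, 0.0]
wrist_force: [3.1, 1.2, -6.5]
opening: 0.0211
gripper_force: 25.0
11.85 [0.5163 0.0629 0.0909] r 0.0962 ang 188.8 tooly 98.7 F [ 3.1  1.2 -6.5] Ftan -0.7 op 0.02110238075314871
pad 55 y clamp -0.06434428129953741 -0.06788353963010235
```

```bash
python3 -m jog '[1,-1.1,8.2,0,0,0,-5, 1,-1,16.5,0,0,0,-10, 1,-0.3,24.7,0,0,0,-15, 1,1,32.9,0,0,0,-20, 1,3.2,41,0,0,0,-25, 1,6.2,48.8,0,0,0,-30, 1,9.8,56.4,0,0,0,-35, 1,14,63.6,0,0,0,-40, 1,14,63.6,0,0,0,-40]'; python3 jaw.py
python3 -m jog '[1,-4.2,-7.2,0,0,0,5, 1,-7.8,-14.8,0,0,0,10, 1,-10.7,-22.6,0,0,0,15, 1,-12.9,-30.7,0,0,0,20, 1,-12.9,-30.7,0,0,0,20]'; python3 jaw.py; python3 - <<'E'
from w import *
c=camera("top")
cv2.imwrite("pics/t3.png",cv2.resize(c["color"][200:275,270:350,::-1],None,fx=8,fy=8,interpolation=cv2.INTER_CUBIC))
E
```

```text
time: 12.8
tool_pos: [0.5294, 0.1259, 0.0906]
eef_rot: [0.272, 0.962, -0.002, -0.001]
wrist_force: [-1.4, -17.7, 1.9]
opening: 0.0213
gripper_force: 25.0
12.8 [0.5294 0.1259 0.0906] r 0.0952 ang 149.5 tooly 58.5 F [ -1.4 -17.7   1.9] Ftan 15.9 op 0.021308522098594636
pad 55 y clamp -0.06428443932170332 -0.06779621814869616
time: 13.35
tool_pos: [0.5175, 0.0957, 0.091]
eef_rot: [0.099, 0.995, 0.0, 0.0]
wrist_force: [6.1, -0.4, -8.8]
opening: 0.0214
gripper_force: 25.0
13.35 [0.5175 0.0957 0.091 ] r 0.0957 ang 169.1 tooly 78.7 F [ 6.1 -0.4 -8.8] Ftan -0.7 op 0.021407189970647576
pad 53 y clamp -0.06907629229880716 -0.07291706638257268
```

View pics/t3.png

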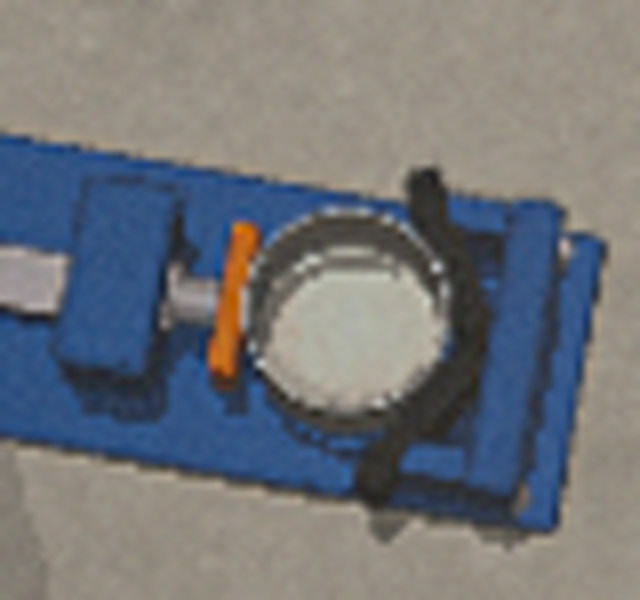

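The crop shows the cup seated against the V's black faces, with the pad's face just at the cup's edge (245,300). I'll advance in small steps, tracking the block against the pad.

```bash
cat >> jaw.py <<'E'
L=(P[...,:2]-O)@ey; X=(P[...,:2]-O)@np.array([.9857,-.1685])
b=(H>100)&(H<125)&(S>130)&(abs(P[...,2]-.06)<.008)&(abs(X)<.035)&(L>-.09)&(L<0)
l=L[b];print("block",b.sum(),l.mean().round(4),np.percentile(l,[3,97]).round(4),"pad-block",(l.mean()-((q[:,:2]-O)@ey).mean()).round(4))
E
python3 jaw.py
python3 -m jog '[1,-0.8,-4.1,0,0,0,2.5, 1,-1.4,-8.2,0,0,0,5, 1,-1.4,-8.2,0,0,0,5, 1,-1.4,-8.2,0,0,0,5]'; python3 jaw.py
```

```text
13.45 [0.5175 0.0961 0.0909] r 0.0957 ang 168.8 tooly 78.5 F [ 5.6 -1.1 -8.2] Ftan 0.0 op 0.021258152378418493
pad 55 y clamp -0.06893099242710905 -0.07282471072501269
block 273 -0.0353 [-0.0476 -0.0226] pad-block 0.0336
time: 13.9
tool_pos: [0.5162, 0.0882, 0.0909]
eef_rot: [0.057, 0.998, 0.0, 0.0]
wrist_force: [5.2, 2.3, -8.5]
opening: 0.0211
gripper_force: 25.0
13.9 [0.5162 0.0882 0.0909] r 0.0958 ang 173.6 tooly 83.5 F [ 5.2  2.3 -8.5] Ftan -2.9 op 0.021076134732792802
pad 55 y clamp -0.06928400442978262 -0.07310570907682225
block 264 -0.0378 [-0.0499 -0.0257] pad-block 0.0314
```

```bash
python3 -m jog '[1,-0.4,-4.1,0,0,0,2.5, 1,-0.6,-8.2,0,0,0,5, 1,-0.6,-12.5,0,0,0,7.5, 1,-0.6,-12.5,0,0,0,7.5, 1,-0.6,-12.5,0,0,0,7.5]'; python3 jaw.py
```

```text
time: 14.45
tool_pos: [0.5154, 0.0755, 0.0909]
eef_rot: [-0.009, 1.0, 0.0, 0.0]
wrist_force: [4.2, 0.7, -6.7]
opening: 0.0216
gripper_force: 25.0
14.45 [0.5154 0.0755 0.0909] r 0.096 ang 181.2 tooly 91.0 F [ 4.2  0.7 -6.7] Ftan -0.6 op 0.02162518153074595
pad 54 y clamp -0.06932372927864411 -0.0729400349341158
block 263 -0.0372 [-0.0493 -0.0249] pad-block 0.0321
```

```bash
python3 -m jog '[1,0.2,8.3,0,0,0,-5, 1,1.2,16.5,0,0,0,-10, 1,2.8,24.7,0,0,0,-15, 1,5.2,32.6,0,0,0,-20, 1,8.2,40.3,0,0,0,-25, 1,11.9,47.8,0,0,0,-30, 1,14.4,51.5,0,0,0,-32.5, 1,14.4,51.5,0,0,0,-32.5]'; python3 jaw.py
python3 -m jog '[1,-2.1,-3.6,0,0,0,2.5, 1,-4.2,-7.2,0,0,0,5, 1,-6,-11,0,0,0,7.5, 1,-7.8,-14.8,0,0,0,10]'; python3 o.py;  python3 -m jog '[1,-1.2,-3.1,0,0,0,2, 1,-2.3,-6.2,0,0,0,4, 1,-3.4,-9.4,0,0,0,6]'; python3 o.py
```

```text
time: 15.3
tool_pos: [0.5294, 0.1259, 0.0908]
eef_rot: [0.27, 0.963, -0.001, -0.0]
wrist_force: [2.3, -14.2, -1.5]
opening: 0.0212
gripper_force: 25.0
15.3 [0.5294 0.1259 0.0908] r 0.0952 ang 149.5 tooly 58.6 F [  2.3 -14.2  -1.5] Ftan 11.1 op 0.021224450902873192
pad 52 y clamp -0.06925806957750341 -0.07272865033407416
block 263 -0.0356 [-0.0476 -0.0235] pad-block 0.0337
time: 15.75
tool_pos: [0.5223, 0.1117, 0.091]
eef_rot: [0.184, 0.983, -0.0, 0.001]
wrist_force: [9.8, -3.0, -10.8]
opening: 0.0212
gripper_force: 25.0
15.75 [0.5223 0.1117 0.091 ] r 0.0954 ang 159.1 tooly 68.7 F [  9.8  -3.  -10.8] Ftan -0.7 op 0.0212188470973111
time: 16.05
tool_pos: [0.5191, 0.1025, 0.091]
eef_rot: [0.133, 0.991, 0.0, 0.001]
wrist_force: [9.1, 0.3, -10.7]
opening: 0.0213
gripper_force: 25.0
16.05 [0.5191 0.1025 0.091 ] r 0.0956 ang 164.9 tooly 74.7 F [  9.1   0.3 -10.7] Ftan -2.6 op 0.021269761846812545
```

```bash
python3 -m jog '[1,-0.5,-1.6,0,0,0,1, 1,-0.9,-3.2,0,0,0,2, 1,-1.3,-4.8,0,0,0,3, 1,-1.7,-6.5,0,0,0,4]'; python3 o.py;  python3 -m jog '[1,-0.3,-1.6,0,0,0,1, 1,-0.6,-3.3,0,0,0,2, 1,-0.9,-4.9,0,0,0,3, 1,-1.1,-6.6,0,0,0,4]'; python3 jaw.py
```

```text
time: 16.45
tool_pos: [0.5175, 0.0963, 0.091]
eef_rot: [0.099, 0.995, 0.0, 0.001]
wrist_force: [8.6, 2.1, -12.3]
opening: 0.0213
gripper_force: 25.0
16.45 [0.5175 0.0963 0.091 ] r 0.0957 ang 168.8 tooly 78.7 F [  8.6   2.1 -12.3] Ftan -3.7 op 0.021287763596308042
time: 16.85
tool_pos: [0.5163, 0.0898, 0.091]
eef_rot: [0.064, 0.998, 0.0, 0.001]
wrist_force: [7.7, 5.5, -11.7]
opening: 0.0214
gripper_force: 25.0
16.85 [0.5163 0.0898 0.091 ] r 0.0958 ang 172.7 tooly 82.6 F [  7.7   5.5 -11.7] Ftan -6.5 op 0.021390715971267956
pad 51 y clamp -0.06955974793662273 -0.07331989447471583
block 264 -0.0431 [-0.0551 -0.0307] pad-block 0.0265
```

```bash
python3 -m jog '[1,0,-0.3,0,0,0,0, 1,0,-0.3,0,0,0,0, 1,0,-0.3,0,0,0,0, 1,0,-0.3,0,0,0,0, 1,0,-0.3,0,0,0,0, 1,0,-0.3,0,0,0,0]'; python3 jaw.py;python3 -m jog '[1,0,0,0,0,0,0, 1,0,0,0,0,0,0, 1,0,0,0,0,0,0, 1,0,0,0,0,0,0, 1,0,0,0,0,0,0, 1,0,0,0,0,0,0, 1,0,0,0,0,0,0]'; python3 jaw.py; python3 - <<'E'
from w import *
c=camera("top")
cv2.imwrite("pics/t4.png",cv2.resize(c["color"][170:275,210:350,::-1],None,fx=5,fy=5,interpolation=cv2.INTER_CUBIC))
E
```

```text
time: 17.5
tool_pos: [0.5163, 0.0896, 0.091]
eef_rot: [0.064, 0.998, 0.0, 0.001]
wrist_force: [8.7, 5.7, -10.4]
opening: 0.0211
gripper_force: 25.0
17.5 [0.5163 0.0896 0.091 ] r 0.0959 ang 172.8 tooly 82.6 F [  8.7   5.7 -10.4] Ftan -6.7 op 0.021075157219793833
pad 54 y clamp -0.06950150216260592 -0.07341378196911749
block 266 -0.0432 [-0.0552 -0.031 ] pad-block 0.0263
time: 18.25
tool_pos: [0.5163, 0.0896, 0.091]
eef_rot: [0.064, 0.998, 0.0, 0.001]
wrist_force: [7.8, 5.3, -10.9]
opening: 0.0212
gripper_force: 25.0
18.25 [0.5163 0.0896 0.091 ] r 0.0959 ang 172.8 tooly 82.6 F [  7.8   5.3 -10.9] Ftan -6.2 op 0.021240348254986403
pad 54 y clamp -0.06945229186129913 -0.07329153727865093
block 269 -0.0431 [-0.0552 -0.0302] pad-block 0.0263
```

View pics/t4.png

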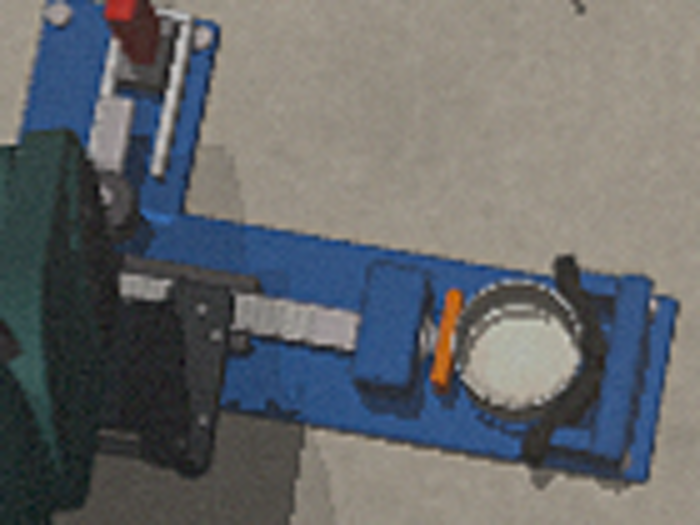

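The crop shows the cup at (520,355) held between the pad (447,340) and the V, the spring visibly compressed, and the lock out at its stop. Readings are steady, so I'm handing in.

```bash
python3 -c "
from bench import *
print(hand_in())"
```

```text
the job is handed in; nothing more can be done
None
```

The job is handed in (no verdict came back): the lock is at its end stop, and the cup is pressed into the V with the pad sunk about 7 mm, estimated from the camera and the force felt at the grip. The gripper is still holding the lever under pressure, and the sugar pot was not touched.

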